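# Build up one tea setting on the round tray

### The arm

A 7-joint arm with a two-finger parallel gripper is mounted at the origin on the work surface. World frame = base frame: x ahead of the robot, y to its left, z up, the work surface at z = 0. Lengths are in m, angles in rad, forces in N, time in s.
With the tool pointing down it reaches from about 0.4 to 0.85 m from the base axis. Payload 10.4 kg.
Tool frame: the origin (TCP) lies at the very end of the fingers, on their centre line; the grasp point (between the pads) lies 19 mm behind it; x points along the fingers, y is the direction in which the jaws open and shut, and the axes are right-handed (so a half turn about x gives the same grasp; the last joint's range is limited). The gripper opens to 85 mm and grips with 20 to 120 N. Pads are 22 mm wide; open, the fingers measure 114 mm over their backs; the gripper's body (76 mm by 85 mm) begins 54 mm behind the grasp point. The pads swing forward as they close: fully open they stand 13 mm farther back than shut.
Start: joints at [1.097, 0.332, -0.065, 1.46, 0.022, 1.35, -0.088], TCP at [0.272, -0.563, 0.231] pointing down, gripper open.
Joint ranges: [-2.6, 2.6], [-0.5, 2.12], [-1.47, 1.34], [0.16, 2.42], [-1.27, 4.41], [0.06, 2.06], [-2.6, 2.6]. Speed limits (rad/s): [2.22, 2.22, 2.79, 2.79, 3.14, 3.14, 3.14].

### API

Orientations are given as a unit quaternion [x, y, z, w].
In Python, from workcell import monitor, camera, ticket, regions_of gives the robot as it stands.
- The arm moves only by the tool step_arm, never from a script. Its argument "increments" is a list of rows, each a list of 5 numbers: the finger opening in m, from 0 to 0.0854, then the shift along the world's x, y, z in m, then the turn about the world's z in rad. A call has 1 to 12 rows; each row shifts and turns the commanded pose from where the row before left it; what a row does not reach is not made up. A row lasts 1/12 s, in which the tool goes at most 41.7 mm and 7.16 degrees, less where a joint would pass 70% of its speed; a pose out of reach is approached as far as the arm can. A call with a gripper value outside its range is refused whole. The fingers move at their own pace and stop on an object; "force" is the grip in N (left out, the last holds). Time passes only in rows, so rows that do not move let the fingers close. It gives the time, the measured TCP pose, the force and the opening at its end, in the units of the state.
- monitor.get_obs(): the state, without advancing time (a new reading comes with each control period).
- camera(name): name is "side" or "top"; returns a dict with "color" (384x512x3 uint8, red, green, blue), "range_z" (384x512 float32, m along the optical axis (not along the pixel's ray), 0 where there is no reading), "fx", "fy", "cx", "cy" (pixels), "k1" (the pictures are not rectified: a ray, as slopes to the right and down, at radius r is drawn at 1 + k1 r^2 times it, then the intrinsics apply), "cam_to_world" (4x4, takes a point from camera to world coordinates). Camera axes: x right, y up, looking along -z (the intrinsics and any distortion apply to the point x, -y, -z); pixel columns grow to the right and rows downward; lengths in m; the calibration is good to about 2 mm. A picture is of the moment at which its call begins.
- ticket.hand_in(): hands the job in, once; it reports no verdict.
Trained networks look in a picture, given as the dict that the camera call returned (one of the last four; its "shot" number tells which), for a name from the list of things; names that differ only in an ending like _2 or _b are one class to them, and where a whole thing is asked for, a point or a joint stands for the part that bears it (a point fixed in the world has none). Each returns a list of dicts, best first, with "p" (0 to 1); they miss things now and then, are a little off and sometimes report something else, mostly with a low value. They report only what shows in the picture. A call takes as long as a camera call. They do not tell look-alikes from the thing itself.
- regions_of(picture, query): "region" (384x512 bool, what is visible of it) and "centre" ([row, column] in pixels, amid what is visible of it).
The state is a dict: "clock": time; "joint_pos": joint angles; "joint_velocities": joint speeds; "tau": joint torques, N m; "position": TCP position; "ee_rot": TCP orientation; "ft_force": force on the tool from outside, world axes, zero at the start; "torque": the same for the moment, N m; "grip_width": opening from 0.0 (shut) to 1.0 (fully open).
Only numpy, scipy, OpenCV 4.12 (cv2) and the standard library are available. Lean on these libraries where they do the work, as an engineer would, in place of code of your own. Each camera call takes 0.05 s, during which the arm holds its last target. There are 200 camera calls.

### The job

Lay one tea setting on the round tray, building it up there piece by piece in this order: first the small wooden board flat in the middle of the round tray, then the steel glass holder upright on the middle of the board, then the drinking glass lowered gently into the holder until it stands on the holder's floor, and last the lid on the glass, knob up and plug in its mouth. Let go of each piece before fetching the next, and do not push away or knock over the mug, the sugar jar or the jam bowl.

Things in the scene. Friction and masses are not known exactly. Their poses are not given: they have to be found in the camera images.
- board_c (a point): Small oblong serving board of plain pale pine, 90 x 60 mm and 10 mm thick, lying flat. The point is its centre, 5 mm above its underside; x runs along the 90 mm length, y across the 60 mm width (pick it up across the width), z up.
- holder_c (a point): Steel tea-glass holder (podstakannik): an open round cup with a handle, outside diameter 60 mm, 45 mm tall, wall 3 mm, inside diameter 54 mm, floor 4 mm thick. The point is the middle of the cup, 22.5 mm above its underside. The wire handle stands out on the +y side to 55 mm from the axis, between 9 and 39 mm above the underside; z up. Grip it across x, square to the handle.
- glass_c (a point): Plain straight drinking glass with no handle, outside diameter 48 mm, 95 mm tall, inside diameter 42 mm, standing mouth up. The point is its middle, 47.5 mm above its underside; z up. When it stands on the floor of the holder its underside is 4 mm above the holder's underside and its top 54 mm rise above the holder's rim, so hold it in its upper half.
- lid_c (a point): Lid for the glass, lying knob up: thin steel disc of 54 mm diameter and 4 mm thick, with a plug of 34 mm diameter and 6 mm deep beneath it and a dark wooden knob of 16 mm diameter, 24 mm tall, on top; 34 mm tall in all. It stands on its plug, the top of the disc 10 mm above its lowest point and the knob's top 34 mm. The point is on its axis, half-way up, 17 mm above its lowest point; z up. On the glass the disc rests on the rim and the plug hangs 6 mm into the mouth.
- tray_round: Round aluminium tray fixed to the table, 152 mm across, flat floor 3 mm thick with a low steel rim, 6 mm tall in all. Origin at the centre of its underside, on the table; z up. The tea setting is built on this one.
- tray_square: Square aluminium tray fixed to the table, 140 x 140 mm, rim 6 mm tall; not used in this job. Origin at the centre of its underside; x and y along its sides.
- mug_c (a point): White ceramic mug with a handle on its +y side, 74 mm across, 85 mm tall; a bystander. The point is its middle, 42.5 mm above its underside.
- jar_c (a point): Closed glass sugar jar with a steel cap, 72 mm across, 98 mm tall; a bystander. The point is its middle, 49 mm above its underside.
- bowl_c (a point): Small earthenware jam bowl, 86 mm across, 38 mm tall; a bystander. The point is 19 mm above its underside on its axis.
There are look-alikes about, which are no part of the job. What is shaped like the part that bears holder_c but green is not meant. What is shaped like the part that bears glass_c but yellow is not meant.

How it is judged:
By the outcome, as a careful person would: the job done as asked, in the order asked, and still so for the second after the job is handed in, with the robot touching nothing.
It also fails if it takes over 115 s, if anything falls off the work surface, if the arm or the gripper's body presses on something with over 40 N, if the wrist force passes 120 N, or if a joint passes its speed limit or range.

## Working session

There is one attempt and no reset: what is moved stays moved. The work goes in short steps, Python scripts to look and compute and a tool call to move; the robot and the scene stay as the last step left them, time stands still between calls to the robot, and variables do not carry over. Pictures are saved under pics/ and viewed, about 12 in all and at most 16, crops included, and the job is handed in when it is done.

Besides the shell and the picture viewer there is one more tool, called after "Request:" as name([rows], argument=value, ...), one row to a line, values as JSON. step_arm: Moves the arm, as the interface text tells. Its arguments: {"type":"object","properties":{"increments":{"type":"array"},"force":{"type":"number"}},"required":["increments"]}

```bash
mkdir -p pics; ls; cat > h.py <<'E'
import numpy as np, cv2
from workcell import monitor, camera, ticket, regions_of
def cloud(p):
    h,w=p["range_z"].shape
    v,u=np.mgrid[0:h,0:w].astype(float)
    K=np.array([[p["fx"],0,p["cx"]],[0,p["fy"],p["cy"]],[0,0,1]])
    s=cv2.undistortPoints(np.stack([u.ravel(),v.ravel()],1)[:,None],K,np.array([p["k1"],0,0,0.]))[:,0]
    z=p["range_z"].ravel()
    c=np.stack([s[:,0]*z,-s[:,1]*z,-z,np.ones_like(z)],1)
    P=(c@np.array(p["cam_to_world"]).T)[:,:3].reshape(h,w,3)
    P[p["range_z"]==0]=np.nan
    return P
def save(p,n): cv2.imwrite("pics/"+n,p["color"][...,::-1])
E
python3 - <<'E'
from h import *
print(monitor.get_obs())
for n in("top","side"):
    p=camera(n); save(p,n+"0.png"); P=cloud(p)
    print(n,np.array(p["cam_to_world"]).round(3).tolist(),p["fx"],p["k1"])
    for q in "board_c holder_c glass_c lid_c tray_round tray_square mug_c jar_c bowl_c".split():
        for r in regions_of(p,q)[:3]:
            X=P[r["region"]]; X=X[~np.isnan(X[:,0])]
            c=p["color"][r["region"]].mean(0).round()
            if len(X): print(q,round(r["p"],2),np.round(r["centre"]),"n",len(X),"med",np.median(X,0).round(3),"lo",np.percentile(X,3,axis=0).round(3),"hi",np.percentile(X,97,axis=0).round(3),c)
E
```

```text
pics
{'clock': 0.0, 'joint_pos': array([ 1.09740983,  0.3328876 , -0.06469344,  1.46095391,  0.02160475,
        1.34986944, -0.08850262]), 'joint_velocities': array([-1.41458724e-04,  4.74068687e-05,  1.58766295e-03, -7.67843178e-04,
       -1.69350832e-03,  1.90525419e-04,  8.90468913e-04]), 'tau': array([-7.76593042e-04, -6.25453663e+01,  4.85387805e-02, -3.91599548e+01,
        1.60731026e-02,  9.94334434e-03, -7.25282320e-06]), 'position': array([ 0.27212481, -0.56223572,  0.23050007]), 'ee_rot': array([-0.6890832 , -0.15851965,  0.68935719, -0.1575517 ]), 'ft_force': array([ 0.05012609, -0.70860243,  0.13784945]), 'torque': array([-0.00927222, -0.05299959,  0.02024193]), 'grip_width': 1.0041316561765814}
top [[-0.026, 0.985, -0.17, 0.351], [-1.0, -0.028, -0.011, 0.071], [-0.016, 0.17, 0.985, 0.934], [0.0, 0.0, 0.0, 1.0]] 350.2963982066957 -0.059547584070560336
board_c 0.73 [200. 291.] n 695 med [ 0.472 -0.007  0.011] lo [ 0.439 -0.048  0.008] hi [0.502 0.035 0.014] [209. 158. 109.]
holder_c 0.83 [177.  97.] n 557 med [0.548 0.51  0.022] lo [0.511 0.477 0.003] hi [0.574 0.532 0.
[... 2299 characters left out ...]
.63  0.127 0.005] lo [0.563 0.054 0.002] hi [0.701 0.194 0.009] [237. 228. 216.]
tray_square 0.94 [180. 246.] n 862 med [ 0.624 -0.104  0.005] lo [ 0.557 -0.175  0.003] hi [ 0.695 -0.037  0.008] [242. 233. 224.]
tray_square 0.16 [276. 188.] n 714 med [0.514 0.373 0.026] lo [0.485 0.346 0.003] hi [0.543 0.403 0.047] [156. 143. 129.]
mug_c 0.73 [144. 303.] n 487 med [ 0.512 -0.338  0.06 ] lo [ 0.483 -0.413  0.014] hi [ 0.55  -0.322  0.087] [203. 179. 153.]
jar_c 0.63 [173. 304.] n 692 med [ 0.425 -0.123  0.07 ] lo [ 0.4   -0.173  0.009] hi [ 0.461 -0.112  0.101] [173. 163. 145.]
bowl_c 0.93 [280. 254.] n 881 med [0.378 0.305 0.023] lo [0.334 0.279 0.005] hi [0.409 0.355 0.04 ] [210. 109.  59.]
```

View pics/top0.png

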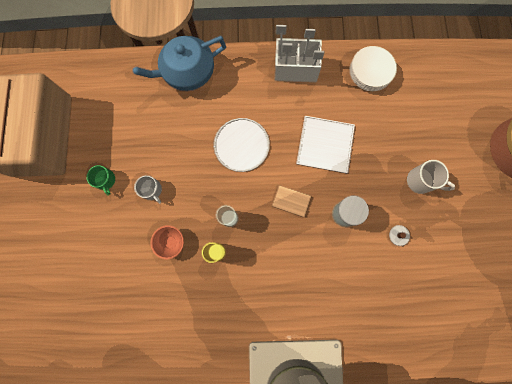

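View pics/side0.png

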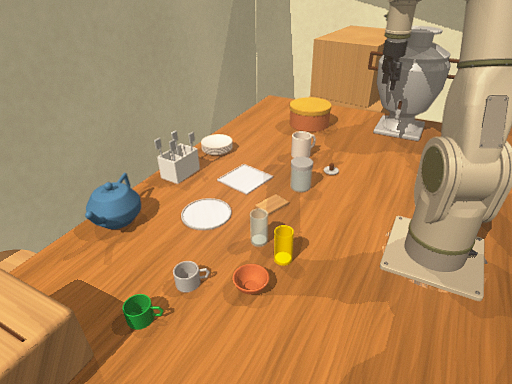

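```bash
cat >> h.py <<'E'
from scipy.optimize import least_squares
def circ(X):
    f=lambda a:np.hypot(X[:,0]-a[0],X[:,1]-a[1])-a[2]
    r=least_squares(f,[*np.median(X[:,:2],0),.03],loss='soft_l1',f_scale=.002)
    return r.x.round(4)
def band(P,c,rad,z0,z1):
    m=(np.hypot(P[...,0]-c[0],P[...,1]-c[1])<rad)&(P[...,2]>z0)&(P[...,2]<z1)
    return P[m]
E
python3 - <<'E'
from h import *
C={n:cloud(camera(n)) for n in("top","side")}
for n,P in C.items():
    X=band(P,(.472,-.004),.075,.007,.02)
    if len(X):
        r=cv2.minAreaRect((X[:,:2]*1000).astype(np.float32)); print(n,"board",r,np.median(X[:,2]))
    X=band(P,(.511,.371),.075,.012,.06); h=X[np.argsort(-X[:,2])]
    print(n,"holder n",len(X),"rim",circ(X[X[:,2]>.036]),"side",circ(X[X[:,2]<.036]),"ext",X.min(0),X.max(0))
    X=band(P,(.432,.161),.04,.015,.12); print(n,"glass",len(X),circ(X[X[:,2]>.085]),circ(X), X[:,2].max())
    X=band(P,(.374,-.285),.04,.004,.05); 
    if len(X): k=X[X[:,2]>.02]; print(n,"lid",len(X),circ(X[X[:,2]<.016]),"knob",len(k),np.median(k,0) if len(k) else 0,X[:,2].max())
    X=band(P,(.632,.125),.085,.0045,.012); print(n,"tray",len(X),circ(X), (X[:,:2].min(0)+X[:,:2].max(0))/2)
E
```

```text
top board ((472.1540832519531, -6.361301422119141), (89.8565673828125, 59.60416030883789), 69.86460876464844) 0.010956498217751687
top holder n 283 rim [0.5149 0.3735 0.0283] side [0.5147 0.3739 0.0289] ext [0.47326908 0.34029748 0.01216781] [0.54395392 0.40347643 0.0499015 ]
top glass 220 [0.4313 0.1598 0.0223] [0.4307 0.1592 0.0222] 0.09945668443670719
top lid 355 [ 0.3738 -0.2864  0.021 ] knob 41 [ 0.37305891 -0.28341284  0.03404817] 0.04014579046452915
top tray 1126 [0.6337 0.1253 0.0591] [0.63129215 0.12335555]
side board ((471.27459716796875, -5.525020599365234), (92.74855041503906, 62.34501647949219), 68.23517608642578) 0.011664516974909445
side holder n 586 rim [0.5142 0.3743 0.0286] side [0.5139 0.3744 0.0286] ext [0.47138354 0.34065216 0.01200405] [0.54470427 0.40501116 0.04840686]
side glass 579 [0.4309 0.161  0.0223] [0.4308 0.1609 0.0225] 0.09863297513143354
side lid 123 [ 0.3729 -0.2885  0.0219] knob 26 [ 0.37020003 -0.28195126  0.03126111] 0.03747525215405434
side tray 772 [0.6331 0.1265 0.0582] [0.63385591 0.12425422]
```

Both pictures agree with the networks. In the top view the real holder is the grey one at (147,187), the glass is at (227,216), the lid at (400,236), the board at (292,201) and the round tray at (242,145). The green and yellow look-alikes are at (101,178) and (213,253).

```bash
python3 - <<'E'
from h import *
from scipy.spatial.transform import Rotation as R
o=monitor.get_obs(); M=R.from_quat(o["ee_rot"]).as_matrix(); print(M.round(3)); a=np.degrees(np.arctan2(M[1,1],M[0,1])); print("jaw deg",a)
for n in("top","side"):
    P=cloud(camera(n)); c=np.array([.5145,.374])
    X=band(P,c,.075,.012,.06)[:,:2]-c; r=np.hypot(*X.T); H=X[(r>.036)&(r<.06)]
    print(n,len(H),"handle",H.mean(0),np.degrees(np.arctan2(H[:,1].mean(),H[:,0].mean())),r.max())
    T=band(P,(.633,.125),.085,.0045,.012)
    f=lambda a:np.hypot(T[:,0]-a[0],T[:,1]-a[1])-.0755
    m=np.hypot(T[:,0]-.633,T[:,1]-.125)>.068; T=T[m]; print(len(T),least_squares(f,[.633,.125]).x)
    L=band(P,(.373,-.287),.04,.006,.016); print("lid",len(L),L[:,:2].mean(0),(L[:,:2].min(0)+L[:,:2].max(0))/2, L.max(0)-L.min(0))
    f=lambda a:np.hypot(L[:,0]-a[0],L[:,1]-a[1])-.027
E
```

```text
[[ 0.     0.436 -0.9  ]
 [-0.    -0.9   -0.436]
 [-1.     0.    -0.   ]]
jaw deg -64.17340392148073
top 20 handle [-0.03448739 -0.02904948] -139.89183226974092 0.05335128173723641
374 [0.63360926 0.12453364]
lid 298 [ 0.37350429 -0.2840616 ] [ 0.37333903 -0.28528627] [0.05244472 0.05467221 0.00926211]
side 42 handle [-0.03478087 -0.0272073 ] -141.96573526495683 0.05237184518018955
248 [0.63306024 0.12574215]
lid 87 [ 0.37091485 -0.28150076] [ 0.36903407 -0.28458302] [0.0566818  0.05032906 0.00966839]
```

Request:
step_arm([
  [0.085,0.0125,0.035,0,0.064],
  [0.085,0.0125,0.035,0,0.064],
  [0.085,0.0125,0.035,0,0.064],
  [0.085,0.0125,0.035,0,0.064],
  [0.085,0.0125,0.035,0,0.064],
  [0.085,0.0125,0.035,0,0.064],
  [0.085,0.0125,0.035,0,0.064],
  [0.085,0.0125,0.035,0,0.064],
  [0.085,0.0125,0.035,0,0.064],
  [0.085,0.0125,0.035,0,0.064],
  [0.085,0.0125,0.035,0,0.064],
  [0.085,0.0125,0.035,0,0.064],
], force=40)

```text
clock: 2.2
position: [0.4226, -0.1408, 0.2316]
ee_rot: [0.579, 0.405, -0.579, 0.406]
ft_force: [0.7, -1.0, -0.5]
grip_width: 0.993
```

Request:
step_arm([
  [0.085,0.0124,0.0337,0,0],
  [0.085,0.0124,0.0337,0,0],
  [0.085,0.0124,0.0337,0,0],
  [0.085,0.0122,0.0337,0,0],
  [0.085,0,0,-0.04,0],
  [0.085,0,0,-0.04,0],
  [0.085,0,0,-0.04,0],
  [0.085,0,0,-0.04,0],
  [0.085,0,0,-0.03,0],
  [0.085,0,0,0,0],
  [0.085,0,0,0,0],
])

```text
clock: 3.12
position: [0.471, -0.0075, 0.0411]
ee_rot: [-0.579, -0.406, 0.58, -0.404]
ft_force: [0.4, 0.4, 1.3]
grip_width: 0.993
```

```bash
python3 - <<'E'
from h import *
from scipy.spatial.transform import Rotation as R
o=monitor.get_obs(); M=R.from_quat(o["ee_rot"]).as_matrix(); print(o["position"],np.degrees(np.arctan2(M[1,1],M[0,1])))
p=camera("side"); cv2.imwrite("pics/s1.png",cv2.resize(p["color"][110:270,190:350,::-1],None,fx=4,fy=4)[:600])
E
```

```text
[ 0.47100176 -0.00747812  0.04108832] -20.143254955519875
```

View pics/s1.png

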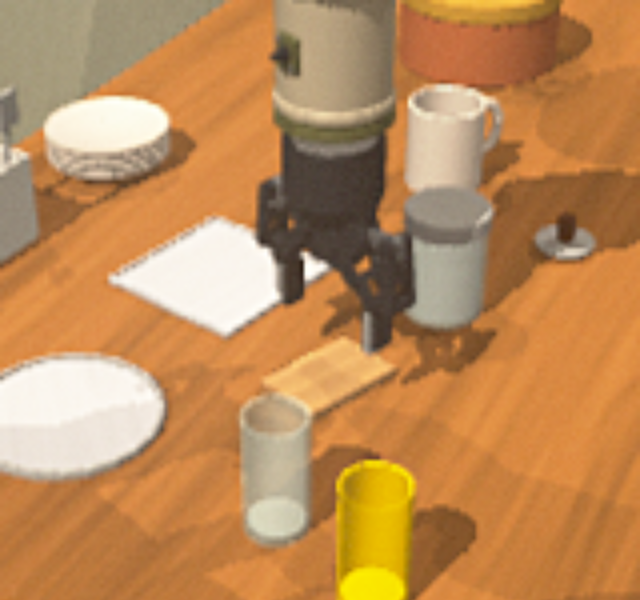

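Request:
step_arm([
  [0.085,0.001,0.001,-0.02,0],
  [0.085,0,0,-0.01,0],
  [0.085,0,0,-0.008,0],
  [0.085,0,0,-0.005,0],
  [0.085,0,0,0,0],
  [0.085,0,0,0,0],
])

```text
clock: 3.67
position: [0.473, -0.0068, -0.0011]
ee_rot: [0.58, 0.405, -0.58, 0.405]
ft_force: [0.1, -0.1, -0.0]
grip_width: 0.995
```

Request:
step_arm([
  [0.05,0,0,0,0],
  [0.05,0,0,0,0],
  [0.05,0,0,0,0],
  [0.05,0,0,0,0],
  [0.05,0,0,0,0],
  [0.05,0,0,0,0],
])

```text
clock: 4.17
position: [0.4731, -0.0068, -0.0008]
ee_rot: [0.58, 0.404, -0.58, 0.405]
ft_force: [-3.0, -0.7, 8.4]
grip_width: 0.684
```

Request:
step_arm([
  [0.04,0,0,0,0],
  [0.04,0,0,0,0],
  [0.04,0,0,0.01,0],
  [0.04,0,0,0.015,0],
  [0.04,0,0,0.025,0],
  [0.04,0,0,0.03,0],
  [0.04,0,0,0,0],
  [0.04,0,0,0,0],
], force=60)

```text
clock: 4.83
position: [0.474, -0.0069, 0.0803]
ee_rot: [0.581, 0.404, -0.579, 0.406]
ft_force: [-0.1, 0.5, -1.5]
grip_width: 0.681
```

```bash
python3 - <<'E'
from h import *
p=camera("side"); cv2.imwrite("pics/s2.png",cv2.resize(p["color"][110:260,190:350,::-1],None,fx=4,fy=4))
P=cloud(p);r=regions_of(p,"board_c")
for q in r[:2]:
    X=P[q["region"]];X=X[~np.isnan(X[:,0])]; print(q["p"],q["centre"],np.median(X,0),X.min(0),X.max(0))
print(monitor.get_obs()["position"])
E
```

```text
0.74 [182.7, 266.1] [0.47942888 0.01065966 0.09216221] [ 0.43119847 -0.17858257  0.00055317] [0.5829533  0.04439948 0.12177028]
0.41 [280.1, 252.3] [0.37719143 0.30410877 0.02264846] [ 0.32870286  0.24126082 -0.00150048] [0.43430261 0.35941374 0.04167979]
[ 0.47240501 -0.00690736  0.07815329]
```

View pics/s2.png

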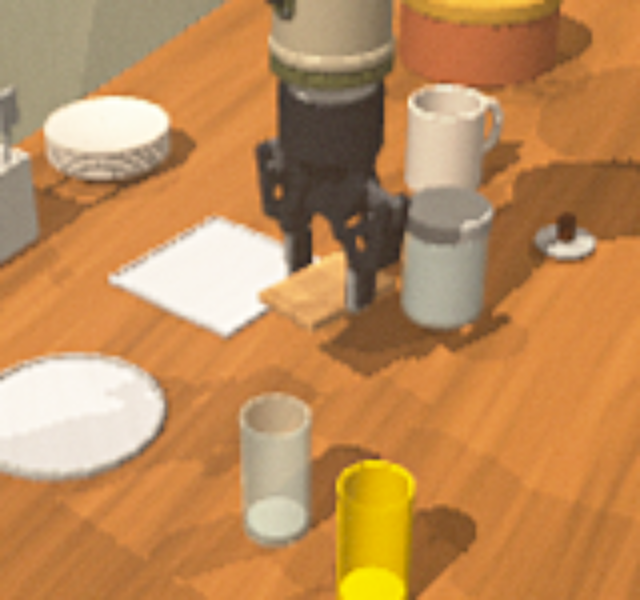

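Request:
step_arm([
  [0.04,0.02,0.0165,0,0],
  [0.04,0.02,0.0165,0,0],
  [0.04,0.02,0.0165,0,0],
  [0.04,0.02,0.0165,0,0],
  [0.04,0.02,0.0165,0,0],
  [0.04,0.02,0.0165,0,0],
  [0.04,0.02,0.0165,0,0],
  [0.04,0.02,0.0165,0,0],
  [0.04,0,0,-0.02,0],
  [0.04,0,0,-0.02,0],
  [0.04,0,0,0,0],
  [0.04,0,0,0,0],
])

```text
clock: 5.93
position: [0.6312, 0.1249, 0.0364]
ee_rot: [-0.578, -0.406, 0.581, -0.404]
ft_force: [0.3, -0.3, 0.6]
grip_width: 0.678
```

```bash
cat >> h.py <<'E'
def board(P,c,z0,z1):
    X=band(P,c,.08,z0,z1)
    r=cv2.minAreaRect((X[:,:2]*1000).astype(np.float32)); return r,len(X),X[:,:2].mean(0).round(4),np.median(X[:,2]).round(4)
E
python3 - <<'E'
from h import *
print(monitor.get_obs()["position"])
for n in("top","side"):
    p=camera(n);P=cloud(p)
    r=regions_of(p,"board_c")
    for q in r[:1]:
        X=P[q["region"]];X=X[~np.isnan(X[:,0])]; X=X[(X[:,2]>.03)&(X[:,2]<.06)];print(n,q["p"],q["centre"],X.min(0),X.max(0),np.median(X,0),cv2.minAreaRect((X[:,:2]*1000).astype(np.float32)))
E
```

```text
[0.63116104 0.12494266 0.0363565 ]
top 0.58 [140.9, 224.3] [0.59687596 0.11317635 0.0420187 ] [0.64717165 0.17598774 0.05251414] [0.62299644 0.16265285 0.04791815] ((613.4454956054688, 146.46218872070312), (71.80078887939453, 27.79966926574707), 49.94293975830078)
side 0.65 [204.3, 199.1] [0.59028521 0.09488388 0.04199397] [0.67034405 0.17842356 0.0543427 ] [0.6365588  0.14420662 0.05069484] ((633.2556762695312, 127.98638916015625), (86.28031158447266, 64.27579498291016), 69.97041320800781)
```

Request:
step_arm([
  [0.04,0.0018,0,-0.015,0],
  [0.04,0,0,-0.01,0],
  [0.04,0,0,-0.006,0],
  [0.04,0,0,-0.002,0],
  [0.04,0,0,0,0],
  [0.04,0,0,0,0],
])

```text
clock: 6.63
position: [0.6345, 0.1253, 0.0054]
ee_rot: [0.58, 0.405, -0.58, 0.405]
ft_force: [0.2, 1.0, -0.2]
grip_width: 0.677
```

Request:
step_arm([
  [0.04,0,0,-0.001,0],
  [0.04,0,0,-0.001,0],
  [0.04,0,0,0,0],
])

```text
clock: 6.88
position: [0.6346, 0.1252, 0.0034]
ee_rot: [0.58, 0.405, -0.58, 0.405]
ft_force: [0.1, 0.2, -1.6]
grip_width: 0.677
```

Request:
step_arm([
  [0.04,-0.001,0,-0.001,0],
  [0.04,0,0,-0.001,0],
  [0.04,0,0,0,0],
])

```text
clock: 7.13
position: [0.6338, 0.1253, 0.0026]
ee_rot: [0.58, 0.404, -0.58, 0.405]
ft_force: [-4.1, -1.8, 9.9]
grip_width: 0.682
```

Request:
step_arm([
  [0.075,0,0,0,0],
  [0.085,0,0,0,0],
  [0.085,0,0,0,0],
  [0.085,0,0,0.01,0],
  [0.085,0,0,0.03,0],
  [0.085,0,0,0.04,0],
  [0.085,0,0,0.04,0],
  [0.085,-0.012,0.025,0.04,-0.06],
  [0.085,-0.012,0.025,0,-0.06],
  [0.085,-0.012,0.025,0,-0.06],
  [0.085,-0.012,0.025,0,-0.06],
  [0.085,-0.012,0.025,0,-0.06],
])

```text
clock: 8.13
position: [0.5746, 0.2478, 0.1566]
ee_rot: [0.635, 0.312, -0.634, 0.313]
ft_force: [-0.8, 0.7, 0.4]
grip_width: 0.997
```

Request:
step_arm([
  [0.085,-0.012,0.025,0,-0.06],
  [0.085,-0.012,0.025,0,-0.06],
  [0.085,-0.012,0.025,0,-0.06],
  [0.085,-0.012,0.025,0,-0.06],
  [0.085,-0.0115,0.024,0,0],
  [0.085,0,0,-0.02,0],
  [0.085,0,0,-0.02,0],
  [0.085,0,0,0,0],
])

```text
clock: 8.8
position: [0.5139, 0.3698, 0.1125]
ee_rot: [-0.665, -0.235, 0.668, -0.236]
ft_force: [-1.1, -1.8, -0.3]
grip_width: 0.994
```

```bash
python3 - <<'E'
from h import *
from scipy.spatial.transform import Rotation as R
o=monitor.get_obs(); M=R.from_quat(o["ee_rot"]).as_matrix(); print(o["position"],np.degrees(np.arctan2(M[1,1],M[0,1])))
for n in("top","side"):
    P=cloud(camera(n)); print(n,board(P,(.633,.125),.0105,.018))
E
```

```text
[0.51391538 0.36978718 0.11249971] -51.035729127836426
top (((617.3668823242188, 145.68060302734375), (116.47480773925781, 106.90375518798828), 69.54680633544922), 686, array([0.6332, 0.1258]), np.float64(0.014))
side (((627.1688842773438, 121.80644226074219), (112.52467346191406, 104.00430297851562), 18.804841995239258), 370, array([0.6324, 0.1281]), np.float64(0.0145))
```

Request:
step_arm([
  [0.085,0.0005,0.004,-0.02,0],
  [0.085,0,0,-0.025,0],
  [0.085,0,0,-0.025,0],
  [0.085,0,0,-0.02,0],
  [0.085,0,0,-0.014,0],
  [0.085,0,0,0,0],
  [0.085,0,0,0,0],
])

```text
clock: 9.48
position: [0.5167, 0.3748, 0.0125]
ee_rot: [0.667, 0.235, -0.667, 0.235]
ft_force: [0.5, 0.3, 0.7]
grip_width: 0.998
```

Request:
step_arm([
  [0.05,0,0,0,0],
  [0.05,0,0,0,0],
  [0.05,0,0,0,0],
  [0.05,0,0,0,0],
  [0.05,0,0,0,0],
  [0.05,0,0,0,0],
  [0.05,0,0,0.015,0],
  [0.05,0,0,0.03,0],
  [0.05,0,0,0.03,0],
  [0.05,0,0,0,0],
  [0.05,0,0,0,0],
])

```text
clock: 10.4
position: [0.5173, 0.3756, 0.0899]
ee_rot: [0.668, 0.236, -0.665, 0.235]
ft_force: [-0.3, 0.0, -1.6]
grip_width: 0.67
```

```bash
python3 - <<'E'
from h import *
print(monitor.get_obs()["position"])
for n in("top","side"):
    p=camera(n);P=cloud(p); 
    for q in regions_of(p,"holder_c")[:2]:
        X=P[q["region"]];X=X[~np.isnan(X[:,0])];print(n,q["p"],q["centre"],np.percentile(X,3,axis=0),np.percentile(X,97,axis=0),circ(X))
cv2.imwrite("pics/s3.png",cv2.resize(p["color"][170:340,110:290,::-1],None,fx=3.5,fy=3.5))
E
```

```text
[0.51734663 0.37564854 0.08990946]
top 0.34 [214.5, 227.3] [0.41125012 0.13698961 0.00397429] [0.45270524 0.18115556 0.09738496] [0.4311 0.1587 0.0208]
side 0.76 [310.0, 141.2] [0.51498102 0.47717823 0.00327386] [0.57255672 0.53347298 0.04616548] [0.5437 0.5049 0.0282]
side 0.73 [257.4, 188.9] [0.48487364 0.34483442 0.07683615] [0.53951611 0.4026028  0.11983214] [0.5137 0.3737 0.0285]
```

View pics/s3.png

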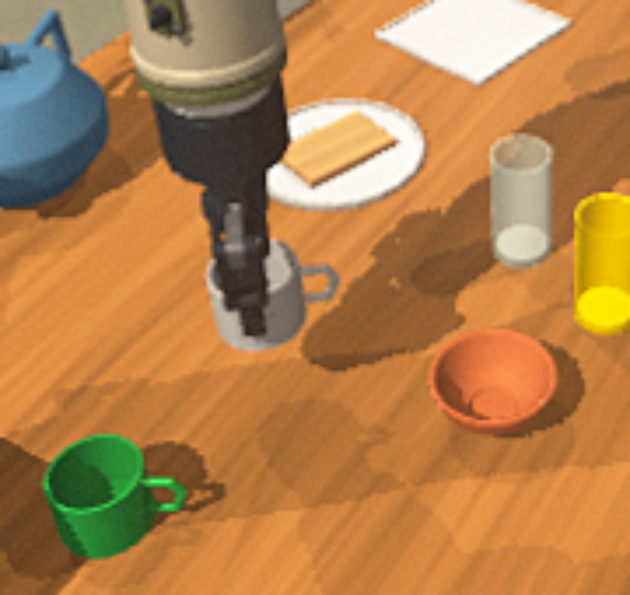

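Request:
step_arm([
  [0.05,0.0119,-0.0248,0,0],
  [0.05,0.0119,-0.0248,0,0],
  [0.05,0.0119,-0.0248,0,0],
  [0.05,0.0119,-0.0248,0,0],
  [0.05,0.0119,-0.0248,0,0],
  [0.05,0.0119,-0.0248,0,0],
  [0.05,0.0119,-0.0248,0,0],
  [0.05,0.0119,-0.0248,0,0],
  [0.05,0.0119,-0.0248,0,0],
  [0.05,0.0119,-0.0248,0,0],
  [0.05,0,0,-0.025,0],
  [0.05,0,0,0,0],
])

```text
clock: 11.6
position: [0.6336, 0.1231, 0.0569]
ee_rot: [-0.665, -0.234, 0.669, -0.234]
ft_force: [-1.9, 0.3, -2.1]
grip_width: 0.67
```

Request:
step_arm([
  [0.05,0,0,-0.015,0],
  [0.05,0,0,-0.01,0],
  [0.05,0,0,-0.005,0],
  [0.05,0,0,0,0],
  [0.05,0,0,0,0],
])

```text
clock: 12.02
position: [0.635, 0.1273, 0.0316]
ee_rot: [-0.667, -0.236, 0.667, -0.236]
ft_force: [0.2, 0.0, -0.3]
grip_width: 0.675
```

```bash
python3 - <<'E'
from h import *
print(monitor.get_obs()["position"])
p=camera("side");P=cloud(p)
for n in("top","side"):
    p=camera(n);P=cloud(p); 
    for q in regions_of(p,"holder_c")[:2]:
        X=P[q["region"]];X=X[~np.isnan(X[:,0])];print(n,q["p"],q["centre"],np.percentile(X,3,axis=0),np.percentile(X,97,axis=0),circ(X))
    for q in regions_of(p,"board_c")[:1]:
        X=P[q["region"]];X=X[~np.isnan(X[:,0])];print(n,q["p"],q["centre"],np.percentile(X,3,axis=0),np.percentile(X,97,axis=0))
E
```

```text
[0.63504934 0.12733484 0.03162228]
top 0.65 [178.1, 99.8] [0.51505416 0.47695857 0.00314993] [0.57421305 0.53246168 0.04732781] [0.5464 0.5037 0.0272]
top 0.54 [149.8, 235.3] [0.6050069  0.1291541  0.02255069] [0.62352092 0.14146222 0.06425513] [0.6159 0.1317 0.0104]
side 0.93 [311.9, 141.7] [0.50723275 0.47731377 0.0033647 ] [0.57231727 0.5335168  0.0463005 ] [0.5435 0.5047 0.0283]
side 0.58 [203.1, 208.0] [0.59453523 0.03648359 0.00345386] [0.66187302 0.15578896 0.06566406] [0.6337 0.1237 0.0301]
side 0.8 [215.1, 198.9] [0.59546507 0.09413466 0.005719  ] [0.66908588 0.17349678 0.02202146]
```

Request:
step_arm([
  [0.05,0.0005,0,-0.003,0],
  [0.05,0,0,-0.0015,0],
  [0.05,0,0,-0.001,0],
  [0.05,0,0,0,0],
])

```text
clock: 12.7
position: [0.6358, 0.1265, 0.0267]
ee_rot: [-0.667, -0.235, 0.667, -0.236]
ft_force: [-2.9, -2.7, 6.3]
grip_width: 0.674
```

Request:
step_arm([
  [0.07,0,0,0,0],
  [0.085,0,0,0,0],
  [0.085,0,0,0,0],
  [0.085,0,0,0.015,0],
  [0.085,0,0,0.03,0],
  [0.085,0,0,0.035,0],
  [0.085,0,0,0.035,0],
  [0.085,0,0,0.035,0],
  [0.085,-0.0228,0.0037,0,-0.066],
  [0.085,-0.0228,0.0037,0,-0.066],
  [0.085,-0.0228,0.0037,0,-0.066],
  [0.085,-0.0228,0.0037,0,-0.066],
])

```text
clock: 13.7
position: [0.5436, 0.1418, 0.1773]
ee_rot: [0.693, 0.145, -0.692, 0.145]
ft_force: [0.9, -0.3, 0.1]
grip_width: 0.997
```

Request:
step_arm([
  [0.085,-0.0228,0.0037,0,-0.066],
  [0.085,-0.0228,0.0037,0,-0.066],
  [0.085,-0.0228,0.0037,0,-0.066],
  [0.085,-0.0228,0.0037,0,-0.066],
  [0.085,-0.0224,0.0039,0,-0.066],
  [0.085,0,0,0,0],
  [0.085,0,0,-0.02,0],
  [0.085,0,0,-0.02,0],
  [0.085,0,0,0,0],
  [0.085,0,0,0,0],
])

```text
clock: 14.53
position: [0.4307, 0.1601, 0.1365]
ee_rot: [-0.706, -0.03, 0.707, -0.03]
ft_force: [0.9, 0.7, -0.5]
grip_width: 0.994
```

```bash
cat >> h.py <<'E'
def cyl(X,r,c):  # outside-radius fit on surface points
    f=lambda a:np.hypot(X[:,0]-a[0],X[:,1]-a[1])-r
    return least_squares(f,c,loss='soft_l1',f_scale=.001).x.round(4)
E
python3 - <<'E'
from h import *
o=monitor.get_obs();print(o["position"])
for n in("top","side"):
    p=camera(n);P=cloud(p); X=band(P,(.633,.125),.036,.02,.062)
    R=X[X[:,2]>.054]; print(n,"holder",len(X),circ(X),"rim",len(R),cyl(R,.0285,(.633,.125)),circ(R),X[:,2].max())
    print(board(P,(.633,.125),.0108,.016)[2])
    X=band(P,(.431,.16),.03,.02,.11);print("glass",cyl(X[X[:,2]<.09],.024,(.431,.16)),circ(X))
p=camera("side");cv2.imwrite("pics/s4.png",cv2.resize(p["color"][150:300,140:320,::-1],None,fx=4,fy=4))
E
```

```text
[0.43069732 0.16011424 0.13645451]
top holder 287 [0.6333 0.1244 0.0281] rim 93 [0.6343 0.1246] [0.6343 0.1246 0.0283] 0.06110078144084319
[0.6298 0.1235]
  return _methods._mean(a, axis=axis, dtype=dtype,
  ret = um.true_divide(
Traceback (most recent call last):
  File "h.py", line 17, in circ
    r=least_squares(f,[*np.median(X[:,:2],0),.03],loss='soft_l1',f_scale=.002)
ValueError: Initial guess is outside of provided bounds
```

Request:
step_arm([
  [0.085,0,0,-0.02,0],
  [0.085,0,0,-0.025,0],
  [0.085,0,0,-0.023,0],
  [0.085,0,0,-0.015,0],
  [0.085,0,0,0,0],
  [0.085,0,0,0,0],
], force=30)

```text
clock: 15.08
position: [0.4315, 0.1604, 0.054]
ee_rot: [0.707, 0.03, -0.706, 0.03]
ft_force: [-0.4, -0.3, 1.0]
grip_width: 0.992
```

Request:
step_arm([
  [0.04,0,0,0,0],
  [0.04,0,0,0,0],
  [0.04,0,0,0,0],
  [0.04,0,0,0,0],
  [0.04,0,0,0,0],
  [0.04,0,0,0,0],
  [0.04,0,0,0,0],
  [0.04,0,0,0.015,0],
  [0.04,0,0,0.03,0],
  [0.04,0,0,0.035,0],
  [0.04,0,0,0.02,0],
  [0.04,0,0,0,0],
])

```text
clock: 16.08
position: [0.4332, 0.1611, 0.1578]
ee_rot: [0.709, 0.03, -0.704, 0.03]
ft_force: [1.0, 0.6, -0.8]
grip_width: 0.563
```

```bash
python3 - <<'E'
from h import *
o=monitor.get_obs();print(o["position"])
p=camera("side");cv2.imwrite("pics/s5.png",cv2.resize(p["color"][130:290,150:330,::-1],None,fx=3.5,fy=3.5))
P=cloud(p)
X=band(P,(.431,.16),.035,.08,.2)
X=band(P,(.431,.16),.035,.09,.14);print(len(X),cyl(X,.024,(.431,.16)))
E
```

```text
[0.43320114 0.16114771 0.15780419]
192 [0.4334 0.16  ]
```

View pics/s5.png

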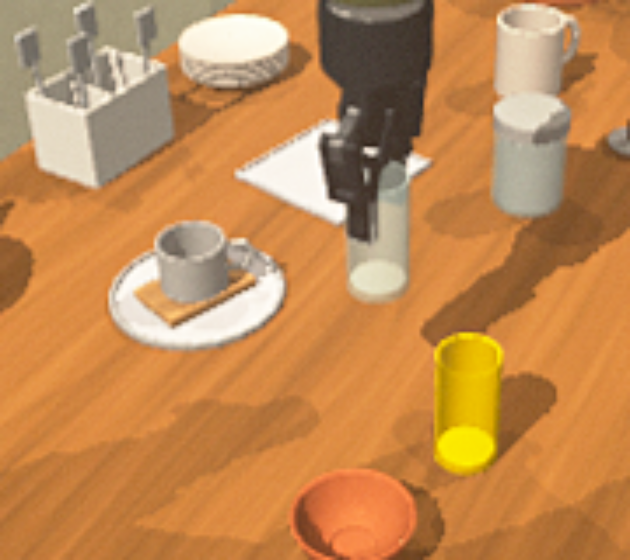

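Request:
step_arm([
  [0.04,0.025,-0.0045,0,0],
  [0.04,0.025,-0.0045,0,0],
  [0.04,0.025,-0.0045,0,0],
  [0.04,0.025,-0.0045,0,0],
  [0.04,0.025,-0.0045,0,0],
  [0.04,0.025,-0.0045,0,0],
  [0.04,0.025,-0.0045,0,0],
  [0.04,0.026,-0.0045,0,0],
  [0.04,0,0,0,0],
  [0.04,0,0,-0.02,0],
  [0.04,0,0,-0.015,0],
  [0.04,0,0,0,0],
])

```text
clock: 17.13
position: [0.6295, 0.1235, 0.1134]
ee_rot: [-0.704, -0.03, 0.709, -0.03]
ft_force: [-0.9, 0.1, -1.8]
grip_width: 0.561
```

Request:
step_arm([
  [0.04,0,0,0,0],
])

```text
clock: 17.22
position: [0.6308, 0.124, 0.1166]
ee_rot: [-0.705, -0.03, 0.708, -0.03]
ft_force: [0.2, 0.8, -1.1]
grip_width: 0.562
```

```bash
python3 - <<'E'
from h import *
o=monitor.get_obs();print(o["position"],o["ft_force"])
for n in("side","top"):
  p=camera(n);P=cloud(p)
  if n=="side":cv2.imwrite("pics/s6.png",cv2.resize(p["color"][130:250,140:280,::-1],None,fx=5,fy=5))
  X=band(P,(.634,.125),.035,.02,.058);X=X[np.hypot(X[:,0]-.634,X[:,1]-.125)<.034]; print(n,"holder",len(X),cyl(X,.03,(.634,.125)),circ(X))
  for z0 in(.074,.085):
    X=band(P,(.634,.125),.032,z0,z0+.012);print("glass",len(X),cyl(X,.024,(.634,.125)) if len(X) else 0)
E
```

```text
[0.63082138 0.12397464 0.11656287] [ 0.1598001   0.78752737 -1.12114457]
side holder 252 [0.6344 0.1242] [0.6336 0.1253 0.0286]
glass 55 [0.6308 0.1231]
glass 58 [0.6309 0.1226]
top holder 32 [0.6334 0.1222] [-252.3126  504.5496  564.2678]
glass 1 [0.6333 0.1256]
glass 2 [0.6305 0.123 ]
```

View pics/s6.png

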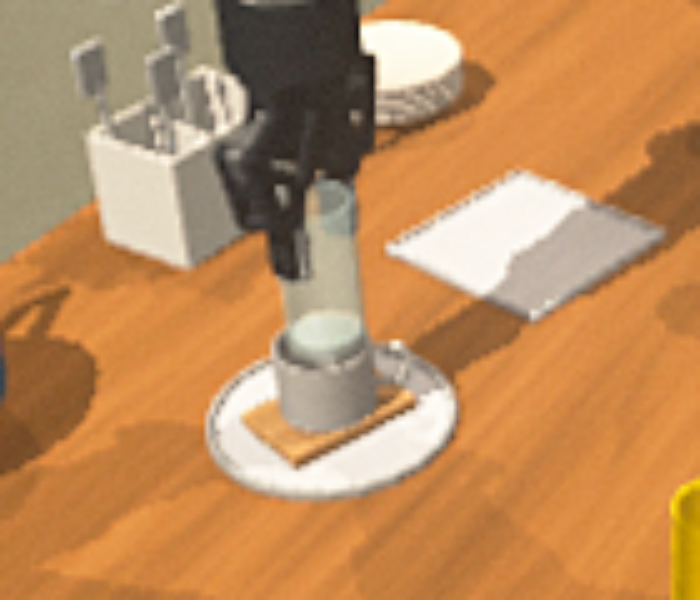

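Request:
step_arm([
  [0.04,0,0,0,0],
  [0.04,0,0,0,0],
])

```text
clock: 17.48
position: [0.6323, 0.1243, 0.119]
ee_rot: [0.707, 0.03, -0.706, 0.03]
ft_force: [-0.4, 1.3, -1.5]
grip_width: 0.563
```

```bash
cat > g.py <<'E'
from h import *
o=monitor.get_obs();print(o["position"],o["ft_force"])
p=camera("side");P=cloud(p)
X=band(P,(.634,.1245),.034,.022,.056); print("holder",len(X),cyl(X,.03,(.634,.125)),circ(X))
for z0 in(.065,.074,.085):
    X=band(P,(.634,.1245),.032,z0,z0+.015);print("glass",len(X),cyl(X,.024,(.634,.125)),X[:,2].max() if len(X) else 0)
E
python3 g.py
```

```text
[0.63231042 0.12428786 0.1190269 ] [-0.40636323  1.28058475 -1.48753354]
holder 238 [0.6345 0.1241] [0.6337 0.1252 0.0285]
glass 62 [0.6319 0.1234] 0.07995001097580579
glass 77 [0.632  0.1233] 0.08894528841369531
glass 73 [0.6326 0.1233] 0.09999605866468719
```

Request:
step_arm([
  [0.04,0.002,0.001,0,0],
  [0.04,0,0,-0.005,0],
  [0.04,0,0,-0.005,0],
  [0.04,0,0,-0.005,0],
  [0.04,0,0,0,0],
  [0.04,0,0,0,0],
])

```text
clock: 18.03
position: [0.6336, 0.125, 0.1024]
ee_rot: [-0.706, -0.03, 0.707, -0.03]
ft_force: [0.5, -1.2, -1.5]
grip_width: 0.564
```

```bash
python3 g.py
```

```text
[0.6335692  0.12502844 0.10239953] [ 0.50220305 -1.18244665 -1.51154328]
holder 199 [0.6348 0.1238] [0.6343 0.1244 0.0294]
glass 69 [0.6336 0.124 ] 0.07992881912300975
glass 70 [0.6339 0.1238] 0.08897718796638909
glass 71 [0.6338 0.1234] 0.09979513056854594
```

Aligned to within about 1 mm with the bottom near the rim, so I'll lower slowly.

Request:
step_arm([
  [0.04,0.0003,0.0005,-0.003,0],
  [0.04,0,0,-0.003,0],
  [0.04,0,0,-0.003,0],
  [0.04,0,0,-0.003,0],
  [0.04,0,0,0,0],
])

```text
clock: 18.5
position: [0.6338, 0.1255, 0.0902]
ee_rot: [-0.706, -0.03, 0.707, -0.03]
ft_force: [-0.6, -0.5, -1.6]
grip_width: 0.564
```

Request:
step_arm([
  [0.04,0,0,-0.004,0],
  [0.04,0,0,-0.004,0],
  [0.04,0,0,-0.003,0],
  [0.04,0,0,-0.002,0],
  [0.04,0,0,0,0],
  [0.04,0,0,0,0],
])

```text
clock: 19.0
position: [0.6342, 0.1256, 0.078]
ee_rot: [-0.706, -0.03, 0.707, -0.03]
ft_force: [-0.5, 0.1, -1.7]
grip_width: 0.56
```

Request:
step_arm([
  [0.04,0,0,-0.002,0],
  [0.04,0,0,-0.002,0],
  [0.04,0,0,-0.001,0],
  [0.04,0,0,0,0],
  [0.04,0,0,0,0],
])

```text
clock: 19.42
position: [0.6342, 0.1256, 0.073]
ee_rot: [-0.706, -0.03, 0.707, -0.03]
ft_force: [0.1, -0.7, -1.3]
grip_width: 0.56
```

Request:
step_arm([
  [0.04,0,0,-0.001,0],
  [0.04,0,0,-0.0005,0],
  [0.04,0,0,0,0],
])

```text
clock: 19.67
position: [0.6343, 0.1257, 0.0716]
ee_rot: [0.707, 0.03, -0.706, 0.03]
ft_force: [0.2, 0.4, -2.0]
grip_width: 0.558
```

Request:
step_arm([
  [0.04,0,0,-0.001,0],
  [0.04,0,0,-0.0005,0],
  [0.04,0,0,0,0],
])

```text
clock: 19.92
position: [0.6347, 0.1258, 0.0715]
ee_rot: [0.707, 0.03, -0.706, 0.03]
ft_force: [-3.3, -1.0, 9.2]
grip_width: 0.564
```

Request:
step_arm([
  [0.06,0,0,0,0],
  [0.075,0,0,0,0],
  [0.085,0,0,0,0],
  [0.085,0,0,0,0],
  [0.085,0,0,0.015,0],
  [0.085,0,0,0.03,0],
  [0.085,0,0,0.035,0],
  [0.085,0,0,0.035,0],
  [0.085,0,0,0.03,0],
  [0.085,-0.018,-0.0285,0,0],
  [0.085,-0.018,-0.0285,0,0],
  [0.085,-0.018,-0.0285,0,0],
])

```text
clock: 20.92
position: [0.5797, 0.0396, 0.2153]
ee_rot: [0.707, 0.03, -0.706, 0.03]
ft_force: [0.8, -0.5, 0.4]
grip_width: 0.996
```

Request:
step_arm([
  [0.085,-0.018,-0.0285,0,0],
  [0.085,-0.018,-0.0285,0,0],
  [0.085,-0.018,-0.0285,0,0],
  [0.085,-0.018,-0.0285,0,0],
  [0.085,-0.018,-0.0285,0,0],
  [0.085,-0.018,-0.0285,0,0],
  [0.085,-0.018,-0.0285,0,0],
  [0.085,-0.018,-0.0285,0,0],
  [0.085,-0.018,-0.0285,0,0],
  [0.085,-0.018,-0.0285,0,0],
  [0.085,-0.009,-0.0125,0,0],
  [0.085,0,0,0,0],
])

```text
clock: 21.92
position: [0.3887, -0.2608, 0.2151]
ee_rot: [-0.706, -0.028, 0.707, -0.028]
ft_force: [0.3, -0.1, -0.6]
grip_width: 0.996
```

```bash
python3 - <<'E'
from h import *
o=monitor.get_obs();print(o["position"])
p=camera("side");cv2.imwrite("pics/s7.png",cv2.resize(p["color"][150:250,150:270,::-1],None,fx=5,fy=5))
for n in("side","top"):
  P=cloud(camera(n))
  X=band(P,(.634,.125),.034,.022,.056); print("holder",len(X),circ(X))
  X=band(P,(.634,.1245),.032,.065,.12);print("glass",len(X),cyl(X,.024,(.634,.125)),circ(X),X[:,2].max())
  X=band(P,(.634,.1245),.032,.105,.12);print("rim",len(X),cyl(X,.0225,(.634,.125)))
  k=band(P,(.372,-.285),.025,.018,.04);print("knob",len(k),k[:,:2].mean(0) if len(k) else 0)
  L=band(P,(.373,-.2855),.04,.007,.016);print("disc",len(L),L[:,:2].mean(0) if len(L) else 0)
E
```

```text
[ 0.38874502 -0.26081434  0.21505525]
holder 197 [0.6343 0.1247 0.0293]
glass 340 [0.6345 0.1256] [0.634  0.1264 0.0225] 0.11598952280687058
rim 100 [0.6341 0.1265]
knob 27 [ 0.37124534 -0.28371976]
disc 84 [ 0.3711636  -0.28117667]
holder 195 [0.6297 0.1243 0.0249]
glass 278 [0.6336 0.1251] [0.6336 0.1253 0.0224] 0.11548669966056568
rim 101 [0.6341 0.1254]
knob 44 [ 0.37379008 -0.28348339]
disc 259 [ 0.3708722  -0.28216908]
```

View pics/s7.png

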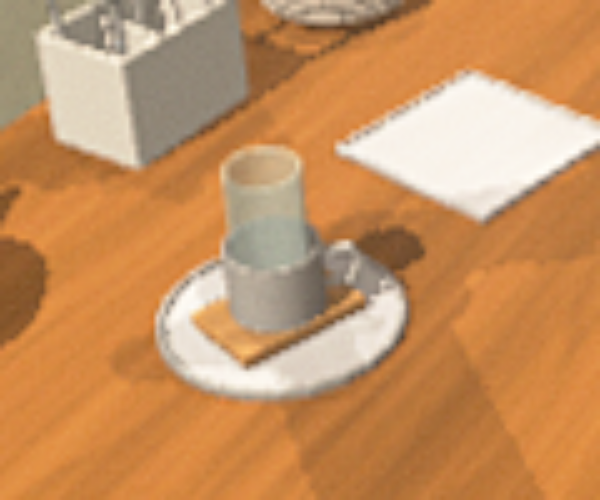

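Request:
step_arm([
  [0.06,-0.0155,-0.0242,0,0],
  [0.05,0,0,-0.03,0],
  [0.05,0,0,-0.035,0],
  [0.05,0,0,-0.035,0],
  [0.05,0,0,-0.03,0],
  [0.05,0,0,-0.015,0],
  [0.05,0,0,0,0],
  [0.05,0,0,0,0],
  [0.05,0,0,0,0],
])

```text
clock: 22.82
position: [0.3771, -0.2815, 0.0714]
ee_rot: [0.707, 0.03, -0.706, 0.031]
ft_force: [0.4, 0.5, -0.0]
grip_width: 0.587
```

```bash
python3 - <<'E'
from h import *
o=monitor.get_obs();print(o["position"])
p=camera("side");cv2.imwrite("pics/s8.png",cv2.resize(p["color"][110:200,280:390,::-1],None,fx=6,fy=6))
E
```

```text
[ 0.37705916 -0.28146782  0.07140789]
```

View pics/s8.png

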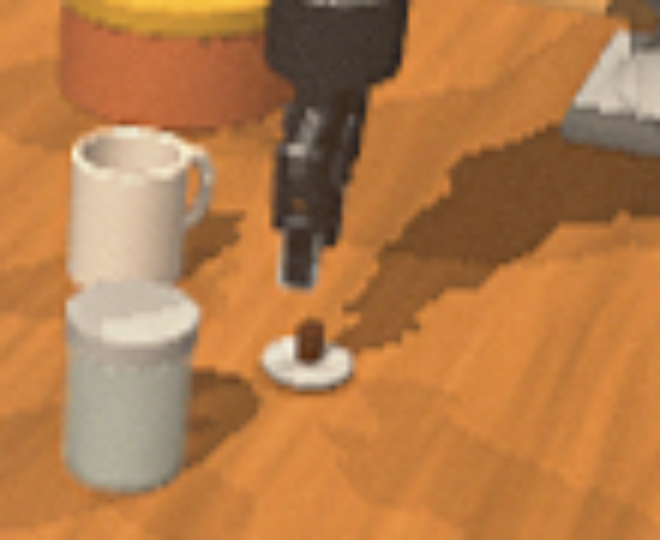

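Request:
step_arm([
  [0.05,-0.004,-0.0035,0,0],
  [0.05,0,0,-0.02,0],
  [0.05,0,0,-0.018,0],
  [0.05,0,0,-0.012,0],
  [0.05,0,0,-0.005,0],
  [0.05,0,0,0,0],
  [0.05,0,0,0,0],
], force=30)

```text
clock: 23.45
position: [0.3721, -0.2855, 0.0159]
ee_rot: [0.707, 0.03, -0.706, 0.03]
ft_force: [0.3, 0.5, 0.6]
grip_width: 0.587
```

Request:
step_arm([
  [0.05,0.001,0,-0.001,0],
  [0.005,0,0,0,0],
  [0.005,0,0,0,0],
  [0.005,0,0,0,0],
  [0.005,0,0,0,0],
  [0.005,0,0,0,0],
  [0.005,0,0,0,0],
  [0.005,0,0,0,0],
  [0.005,0,0,0,0],
])

```text
clock: 24.2
position: [0.373, -0.2853, 0.0146]
ee_rot: [0.707, 0.03, -0.706, 0.03]
ft_force: [-2.4, 0.5, 5.6]
grip_width: 0.176
```

Request:
step_arm([
  [0.005,0,0,0.015,0],
  [0.005,0,0,0.03,0],
  [0.005,0,0,0.04,0],
  [0.005,0,0,0.04,0],
  [0.005,0,0,0.04,0],
  [0.005,0,0,0.02,0],
  [0.005,0,0,0,0],
  [0.005,0,0,0,0],
])

```text
clock: 24.87
position: [0.3731, -0.2854, 0.2]
ee_rot: [0.707, 0.029, -0.706, 0.031]
ft_force: [-0.5, -0.5, -1.6]
grip_width: 0.172
```

```bash
python3 - <<'E'
from h import *
o=monitor.get_obs();print(o["position"],o["grip_width"]*.085)
p=camera("side");cv2.imwrite("pics/s9.png",cv2.resize(p["color"][60:180,280:420,::-1],None,fx=5,fy=5))
P=cloud(p); x=o["position"]
X=band(P,x[:2],.04,x[2]-.03,x[2]+.002); print(len(X),X.min(0),X.max(0),X.mean(0))
E
```

```text
[ 0.37313679 -0.28540934  0.19998903] 0.014600178556265851
75 [ 0.34572584 -0.31184932  0.18762293] [ 0.39794734 -0.25533641  0.2007632 ] [ 0.37005042 -0.27779663  0.19617723]
```

View pics/s9.png

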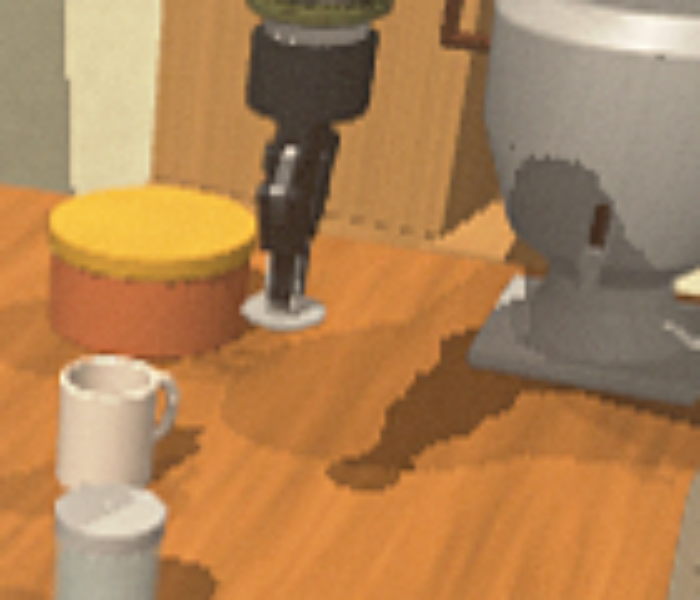

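Request:
step_arm([
  [0.005,0.0174,0.0274,0,0],
  [0.005,0.0174,0.0274,0,0],
  [0.005,0.0174,0.0274,0,0],
  [0.005,0.0174,0.0274,0,0],
  [0.005,0.0174,0.0274,0,0],
  [0.005,0.0174,0.0274,0,0],
  [0.005,0.0174,0.0274,0,0],
  [0.005,0.0174,0.0274,0,0],
  [0.005,0.0174,0.0274,0,0],
  [0.005,0.0174,0.0274,0,0],
  [0.005,0.0174,0.0274,0,0],
  [0.005,0.0174,0.0274,0,0],
])

```text
clock: 25.92
position: [0.5813, 0.045, 0.1969]
ee_rot: [-0.705, -0.03, 0.708, -0.03]
ft_force: [-0.4, 0.1, -0.3]
grip_width: 0.173
```

Request:
step_arm([
  [0.005,0.0174,0.0274,0,0],
  [0.005,0.0174,0.0274,0,0],
  [0.005,0.0174,0.0274,0,0],
  [0.005,0,0,-0.025,0],
  [0.005,0,0,-0.025,0],
  [0.005,0,0,0,0],
  [0.005,0,0,0,0],
  [0.005,0,0,0,0],
  [0.005,0,0,0,0],
])

```text
clock: 26.67
position: [0.6344, 0.1258, 0.1505]
ee_rot: [0.707, 0.03, -0.706, 0.03]
ft_force: [0.6, -0.5, -0.2]
grip_width: 0.169
```

```bash
cat > l.py <<'E'
from h import *
o=monitor.get_obs();x=o["position"];print(x,o["ft_force"])
for n in("side","top"):
  p=camera(n);P=cloud(p)
  X=band(P,x[:2],.034,.065,.108);print(n,"glass",len(X),cyl(X,.024,(.634,.125)))
  L=band(P,x[:2],.035,x[2]-.010,x[2]-.001);print("disc",len(L),L.min(0),L.max(0),(L.min(0)+L.max(0))/2)
  e=L[np.hypot(L[:,0]-x[0],L[:,1]-x[1])>.019];print("edge",len(e),cyl(e,.0265,x[:2]))
  if n=="side":cv2.imwrite("pics/s10.png",cv2.resize(p["color"][120:240,140:280,::-1],None,fx=5,fy=5))
E
python3 l.py
```

```text
[0.63437859 0.12575221 0.15054534] [ 0.57234717 -0.46533904 -0.16808563]
side glass 268 [0.6345 0.1253]
disc 110 [0.60588429 0.10061511 0.14326138] [0.65832341 0.15314768 0.14948435] [0.63210385 0.1268814  0.14637286]
edge 72 [0.6354 0.1246]
top glass 10 [0.635  0.1251]
disc 3 [0.6175094  0.14542259 0.14357879] [0.62754833 0.15005722 0.14635634] [0.62252887 0.14773991 0.14496756]
edge 3 [0.6336 0.1241]
```

View pics/s10.png

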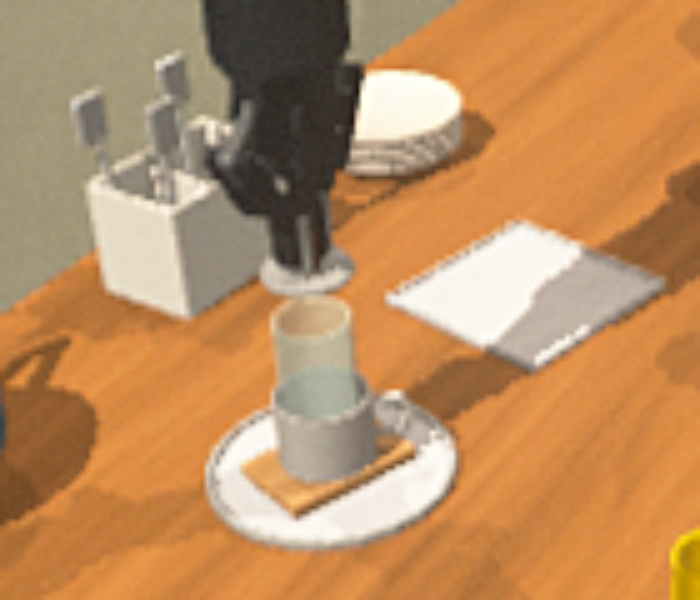

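Request:
step_arm([
  [0.005,0,0,-0.008,0],
  [0.005,0,0,-0.008,0],
  [0.005,0,0,-0.004,0],
  [0.005,0,0,-0.002,0],
  [0.005,0,0,-0.001,0],
  [0.005,0,0,0,0],
  [0.005,0,0,0,0],
])

```text
clock: 27.35
position: [0.6338, 0.126, 0.1262]
ee_rot: [0.707, 0.03, -0.706, 0.03]
ft_force: [-0.7, 0.3, 0.6]
grip_width: 0.167
```

Request:
step_arm([
  [0.005,0,0,-0.001,0],
  [0.005,0,0,-0.001,0],
  [0.005,0,0,-0.001,0],
  [0.005,0,0,-0.001,0],
  [0.005,0,0,0,0],
])

```text
clock: 27.77
position: [0.6336, 0.1259, 0.1218]
ee_rot: [-0.706, -0.03, 0.707, -0.03]
ft_force: [0.1, 0.7, -0.7]
grip_width: 0.174
```

No contact yet and the plug has entered the mouth; a touch more.

Request:
step_arm([
  [0.005,0,0,-0.001,0],
  [0.005,0,0,-0.0005,0],
  [0.005,0,0,0,0],
])

```text
clock: 28.02
position: [0.6339, 0.126, 0.1208]
ee_rot: [0.707, 0.03, -0.706, 0.03]
ft_force: [-1.2, -0.3, 0.7]
grip_width: 0.175
```

Request:
step_arm([
  [0.005,0,0,-0.0008,0],
  [0.005,0,0,0,0],
])

```text
clock: 28.18
position: [0.6342, 0.126, 0.1207]
ee_rot: [0.707, 0.03, -0.706, 0.03]
ft_force: [-1.9, -0.1, 6.6]
grip_width: 0.173
```

Request:
step_arm([
  [0.03,0,0,0,0],
  [0.05,0,0,0,0],
  [0.05,0,0,0,0],
  [0.05,0,0,0.01,0],
  [0.05,0,0,0.025,0],
  [0.05,0,0,0.035,0],
  [0.05,0,0,0.04,0],
  [0.05,-0.03,-0.02,0,0],
  [0.05,-0.03,-0.02,0,0],
  [0.05,-0.03,-0.02,0,0],
  [0.05,-0.03,-0.02,0,0],
  [0.05,0,0,0,0],
])

```text
clock: 29.18
position: [0.5096, 0.0419, 0.2301]
ee_rot: [-0.706, -0.027, 0.707, -0.03]
ft_force: [0.8, 0.6, 0.0]
grip_width: 0.582
```

```bash
python3 - <<'E'
from h import *
a=camera("side");b=camera("top")
im=np.hstack([cv2.resize(a["color"][130:250,140:260],(400,400)),cv2.resize(b["color"][85:205,180:300],(400,400))])
cv2.imwrite("pics/s11.png",im[...,::-1])
for n,p in(("side",a),("top",b)):
  P=cloud(p)
  X=band(P,(.634,.125),.034,.065,.108);print(n,"glass",len(X),cyl(X,.024,(.634,.125)) if len(X)>5 else 0)
  L=band(P,(.634,.125),.035,.110,.122);print("disc",len(L),np.median(L,0),(L.min(0)+L.max(0))/2)
  k=band(P,(.634,.125),.02,.125,.16);print("knob",len(k),k.mean(0),k[:,2].max())
  for q in("mug_c","jar_c","bowl_c"):
    r=regions_of(p,q)[0];print(q,r["centre"],round(r["p"],2))
E
```

```text
side glass 206 [0.635  0.1248]
disc 141 [0.62619427 0.13254147 0.11772012] [0.63287246 0.12646446 0.1158359 ]
knob 39 [0.63060544 0.12862323 0.13552233] 0.14229802824111215
mug_c [145.4, 302.1] 0.57
jar_c [171.7, 302.6] 0.77
bowl_c [279.7, 252.5] 0.97
top glass 67 [0.6353 0.1254]
disc 262 [0.6284688  0.12948676 0.11718456] [0.63382743 0.12857344 0.11727915]
knob 46 [0.63221784 0.12480056 0.13864242] 0.14388971710200293
mug_c [175.7, 428.9] 0.58
jar_c [150.4, 245.0] 0.7
bowl_c [246.0, 167.4] 0.77
```

View pics/s11.png

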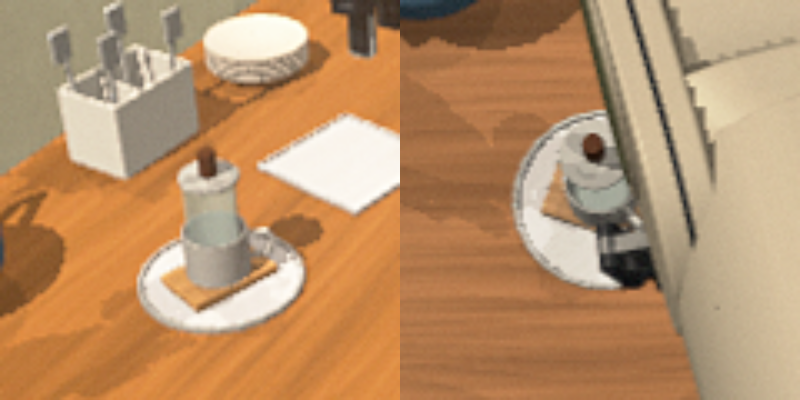

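The side view shows the lid level on the glass with its knob up, and the whole stack centred on the tray. The arm is clear, so I'm handing in.

```bash
python3 -c "
from workcell import ticket; print(ticket.hand_in())"
```

```text
the job is handed in; nothing more can be done
None
```

I built the tea setting on the round tray in the order asked: board, holder, glass, lid. I let go of each piece before fetching the next and handed in at about 29 s on the robot's clock.

**Last checks, all as expected:**
- **Position:** the tray centre measures (0.633, 0.125). The board was measured within about 1 mm of it after placing. The holder and glass measure within 2–3 mm of it, and the lid looks centred on the glass.
- **Lid height:** the disc top is at about 0.117 m and the knob top at about 0.143 m, against 0.116 m and 0.140 m expected. That means the glass stands on the holder's floor with the lid seated.
- **Force:** the wrist readings between moves showed contacts of 10 N or less.
- **Bystanders:** the mug and bowl were found where they began in both views, and the jar in the side view. The gripper was about 0.23 m up, touching nothing.

**Check that disagreed:** in the final top view the network placed the jar at pixel (row 150, column 245), which is the tea setting, because the arm hid part of the scene.

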